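# Snap the cell cover home with the seating tool

## Robot

A 6-joint arm with a two-finger parallel gripper is mounted at the origin on a cart in front of the work surface, level with it; the furniture and walls round the work are solid. World frame = base frame: x ahead of the robot, y to its left, z up, the work surface at z = 0. Lengths are in mm, angles in rad, forces in N, time in s.
With the tool pointing down it reaches from about 275 to 825 mm from the base axis. Payload 4.9 kg.
Tool frame: the origin (TCP) lies at the very end of the fingers, on their centre line; the grasp point (between the pads) lies 19 mm behind it (grasp_offset is the z of the grasp point in the tool frame, in mm); z points along the fingers, y is the line along which they close (so a half turn about z gives the same grasp; the last joint's range is limited). The gripper opens to 85 mm and grips with 20 to 120 N. Pads are 22 mm wide; open, the fingers measure 114 mm over their backs; the gripper's body (76 mm by 85 mm) begins 54 mm behind the grasp point. The pads swing forward as they close: fully open they stand 13 mm farther back than shut.
Start: joints at [-0.134, 0.326, -0.193, 1.052, 0, 1.437], TCP at [550.017, 0.009, 231.281] pointing down, gripper open.
Joint ranges: [-2.65, 2.65], [-0.97, 1.79], [-1.3, 1.35], [-1.93, 2.1], [-1.47, 1.37], [-3.14, 3.14]. Speed limits (rad/s): [2.57, 2.57, 3.14, 3.14, 3.14, 3.14].

## Interface

Orientations are given as a 3x3 rotation matrix whose columns are the frame's x, y, z axes.
In Python, from cell import get_obs, camera, close_job, find_in, outline_of, tip_of, grasp_offset gives the robot as it stands. The module is installed in compiled form; this text tells all that it offers.
- The arm moves only by the tool send_rows, never from a script. Its argument "rows" is text: rows parted by semicolons, each of 5 numbers parted by spaces: the finger opening in mm, from 0 to 85.4, then the shift along the tool's x, y, z in mm, then the turn about the tool's z in rad. In form: jaw tx ty tz turn; .... A call has 1 to 8 rows; each row shifts and turns the commanded pose from where the row before left it, along the tool's axes as they then stand; what a row does not reach is not made up. A row lasts 1/10 s, in which the tool goes at most 50 mm and 8.59 degrees, less where a joint would pass 70% of its speed; a pose out of reach is approached as far as the arm can. A call is refused whole if a number of a shift passes 50 or a number of a turn 0.15, either way. A call with a gripper value outside its range is refused whole. The fingers move at their own pace and stop on an object; "force" is the grip in N (left out, the last holds). Time passes only in rows, so rows that do not move let the fingers close. It gives the time, the measured TCP pose, the force, the opening and the grip force at its end, in the units of the state.
- get_obs(): the state, without advancing time (a new reading comes with each control period).
- camera(name): name is "scene" or "side" or "wrist"; returns a dict with "img" (480x640x3 uint8, blue, green, red), "fx", "fy", "cx", "cy" (pixels), "k1" (the pictures are not rectified: a ray, as slopes to the right and down, at radius r is drawn at 1 + k1 r^2 times it, then the intrinsics apply), "extrinsics" (4x4, takes a point from world to camera coordinates); the wrist camera has in their place "hand_eye" (4x4, takes a point from camera to tool coordinates, whose origin is the TCP and whose axes are the flange's). Camera axes: x right, y up, looking along -z (the intrinsics and any distortion apply to the point x, -y, -z); pixel columns grow to the right and rows downward; lengths in mm; the calibration is good to about 2 mm. A picture is of the moment at which its call begins: read the wrist's pose just before it. There is no depth.
- close_job(): hands the job in; it is judged then, once.
Trained networks look in a picture, given as the dict that the camera call returned (one of the last four; its "shot" number tells which), for a name from the list of things; names that differ only in an ending like _2 or _b are one class to them, and where a whole thing is asked for, a point or a joint stands for the part that bears it (a point fixed in the world has none). Each returns a list of dicts, best first, with "confidence" (0 to 1); they miss things now and then, are a little off and sometimes report something else, mostly with a low value. They report only what shows in the picture. A call takes as long as a camera call. They do not tell look-alikes from the thing itself.
- find_in(thing, picture): "uv" ([column, row] in pixels, amid what is visible of it).
- outline_of(thing, picture): "region" (480x640 bool, what is visible of it) and "uv" ([column, row] in pixels, amid what is visible of it).
- tip_of(thing, picture): "uv" ([column, row] in pixels: a listed point, or the origin of a listed thing).
The state is a dict: "time_s": time; "joint_positions": joint angles; "dq": joint speeds; "joint_efforts": joint torques, N m; "position": TCP position; "orientation": TCP orientation; "contact_force": force on the tool from outside, world axes, zero at the start; "torque": the same for the moment, N m; "opening": opening from 0.0 (shut) to 1.0 (fully open); "grasp_force": force on a finger pad.
Only numpy, scipy, OpenCV 4.12 (cv2) and the standard library are available. Lean on these libraries where they do the work, as an engineer would, in place of code of your own. Each camera call takes 0.05 s, during which the arm holds its last target. There are 200 camera calls.

## Task

First press the canister's nozzle cap right down and let it spring back, to lubricate the seal of the cell beside it. Then take the larger of the two seating tools and use it to press the raised cover squarely down until it snaps fully home on the housing, and finally stand that tool upright on the floor of the steel tray, clear of what lies there. Press the cover only with that tool, never with the gripper or the small tool, and leave everything else where it stands.

Things in the scene. Friction and masses are not known exactly. Their poses are not given: they have to be found in the camera images.
- fixture: fixed aluminium plate 110 (its x) x 220 (its y) x 10 mm; origin at the centre of its underside, z up. On it, at y = -55 mm, a round cell housing 66 mm across, rim 60 mm above the bench (foot 82 mm across, four side plungers reaching 42 mm from its axis); at y = +55 mm a pale spray canister 48 mm across, with a clamp band 57 mm across and a clamp post on its +x side. Position and yaw (up to 0.4 rad) vary
- housing_rim (a point): centre of the housing's mouth, in the plane of its flat rim, z up; bore 43 mm. The cover's flange underside lies at this height when the cover is home
- nozzle_top (a point): centre of the flat top of the canister's sprung grey nozzle cap (27 mm across, 16 mm high, with a small spout that points at the housing), 153 mm above the bench when up; presses straight down
- nozzle (a joint): how far the nozzle cap is pressed, m: 0 up, 0.006 fully down; sprung, about 1.5 N to start it and 5.6 N fully down; it springs back
- cover: loose steel snap cover: flange 50 mm across, 5 mm thick; boss on top 18 mm across, 6 mm high; plug below 40 mm across, 24 mm long. Origin: centre of the flange's underside, z up. It starts in the housing's mouth, flange about 12 mm above the rim, on four sprung balls. Some 8 to 14 N straight down takes it past them; it then snaps in, flange flat on the rim (origin at housing_rim)
- seating_tool: the large seating tool, upright: aluminium head 42 mm across, cup in its underside (26 mm bore, 9 mm deep) that fits over the cover's boss so that the ring bears on the flange; head and hub to 24 mm, then black handle 20 mm across up to 96 mm; 0.12 kg. Origin: centre of its underside, z up. At the start the dropper bottle stands close on its +x side, the vial on its -x side
- handle_top (a point): centre of the top of the large tool's handle, 96 mm above its origin
- small_tool: the small seating tool, of the same make and standing upright but with a head only 30 mm across and 78 mm tall; too small for the cover. The two tools may stand in each other's places. Origin at the centre of its underside
- tray: fixed pressed steel tray 117 (its x) x 261 (its y) mm, inside 102 x 246 mm, floor 2 mm and rim 18 mm above the bench; origin at the centre of its underside, z up; its long axis points roughly away from the robot
- spatula: micro spatula 10 x 182 x 9 mm lying in the tray along one long wall; its length along its y; origin at the centre of its underside
- pipe_union: metal pipe fitting 23 x 52 x 20 mm lying in the tray, length along its y; origin at the centre of its underside; where along the tray varies
- dropper: brown dropper bottle, 33 mm across, 85 mm tall, origin at the centre of its base; starts about 48 mm from the large tool's axis
- vial: glass screw vial, 27 mm across, 58 mm tall, origin at the centre of its base; starts about 46 mm from the large tool's axis
- beaker: glass beaker 54 mm across, 70 mm tall, origin at the centre of its base
- grad_cylinder: measuring cylinder, foot 58 mm across, 182 mm tall, origin at the centre of its base
- wash_bottle: wash bottle 62 x 95 mm, 194 mm tall, origin at the centre of its base
There are look-alikes about, which are no part of the job. What is shaped like the seating_tool but pink is not meant.

How it is judged (in metres and radians):
On the way, in this order (a step that is already met when the one before it is completed fails the run):
1. the canister's nozzle cap is pressed right down (value of joint nozzle above 0.0045 m).
2. the nozzle cap is let up again (value of joint nozzle below 0.001 m), for 0.1 s.
3. the large tool, upright and centred over the still raised cover, presses on it (contact force between seating_tool and cover above 2.5 N and z of cover in the frame of housing_rim above 0.004 m and angle between seating_tool's own z axis and vertical below 0.12 rad and horizontal distance between seating_tool and cover below 0.007 m), for 0.03 s.
4. the cover has snapped home (z of cover in the frame of housing_rim below 0.002 m and horizontal distance between cover and housing_rim below 0.004 m and angle between the z axis of cover and the z axis of housing_rim, either way round below 0.06 rad), for 0.1 s.
At the end, for the whole second after the job is handed in: Cover home: flange within 2 mm of the rim, 4 mm of centre, 0.06 rad of square. Large tool upright (0.12 rad) and at rest on the tray's floor (underside at most 6 mm above the tray's origin), its foot inside the walls. Nozzle cap up (under 1 mm pressed) (all of step 4 and angle between seating_tool's own z axis and vertical below 0.12 rad and x of seating_tool in the frame of tray between -0.033 and 0.033 m and y of seating_tool in the frame of tray between -0.105 and 0.105 m and z of seating_tool in the frame of tray below 0.006 m and linear speed of seating_tool below 0.02 m/s and value of joint nozzle below 0.001 m); the robot touches nothing.
It fails at once if something else is shifted by more than 25 mm: dropper bottle, vial, beaker, measuring cylinder, wash bottle, small seating tool, pipe fitting, spatula (distance of any of dropper, vial, beaker, grad_cylinder, wash_bottle, small_tool, pipe_union, spatula from where it was at the start of the episode above 0.025 m).
It fails at once if the dropper bottle, vial, beaker, measuring cylinder, wash bottle or small tool is knocked over (angle between any of dropper, vial, beaker, grad_cylinder, wash_bottle, small_tool's own z axis and vertical above 0.5 rad).
It fails at once if the cover is pushed by the gripper itself (contact force between the fingers and cover above 2 N).
It fails at once if the small tool is used on the cover (contact force between small_tool and cover above 1 N).
It also fails if it takes over 64 s, if anything falls off the work surface, if the arm or the gripper's body presses on something with over 40 N, if the wrist force passes 120 N, or if a joint passes its speed limit or range.

## Working session

There is one attempt and no reset: what is moved stays moved. The work goes in short steps, Python scripts to look and compute and a tool call to move; the robot and the scene stay as the last step left them, time stands still between calls to the robot, and variables do not carry over. Pictures are saved under pics/ and viewed, at most 10 in all, crops included, and the job is handed in when it is done.

Besides the shell and the picture viewer there is one more tool, called as name(argument=value, ...) on one line, values as JSON. send_rows: Moves the arm, as the interface text tells. Its arguments: {"type":"object","properties":{"rows":{"type":"string"},"force":{"type":"number"}},"required":["rows"]}

```bash
mkdir -p pics
cat > h.py <<'E'
import numpy as np, cv2
from cell import *
def K(c): return np.array([[c['fx'],0,c['cx']],[0,c['fy'],c['cy']],[0,0,1.]]),np.array([c['k1'],0,0,0,0.])
def E(c,obs=None):
    if 'extrinsics' in c: return np.array(c['extrinsics'])
    T=np.eye(4);T[:3,:3]=np.array(obs['orientation']);T[:3,3]=obs['position']
    return np.linalg.inv(T@np.array(c['hand_eye']))
def ray(c,e,uv):
    k,d=K(c);p=cv2.undistortPoints(np.array([[uv]],float),k,d)[0,0]
    v=np.array([p[0],-p[1],-1.]);R=e[:3,:3]
    return -R.T@e[:3,3], R.T@v
def atz(c,e,uv,z):
    o,v=ray(c,e,uv);return o+v*(z-o[2])/v[2]
def proj(c,e,P):
    k,d=K(c);q=e[:3,:3]@np.array(P,float)+e[:3,3];x,y=q[0]/-q[2],-q[1]/-q[2]
    s=1+c['k1']*(x*x+y*y);return np.array([c['fx']*x*s+c['cx'],c['fy']*y*s+c['cy']])
def tri(rs):
    A=np.zeros((3,3));b=np.zeros(3)
    for o,v in rs:
        v=v/np.linalg.norm(v);M=np.eye(3)-np.outer(v,v);A+=M;b+=M@o
    return np.linalg.solve(A,b)
E
python3 - <<'E'
from h import *
np.set_printoptions(precision=1,suppress=True)
o=get_obs();print(np.array(o['orientation']),grasp_offset)
cs={n:camera(n) for n in ['scene','side','wrist']}
es={n:E(c,o) for n,c in cs.items()}
for n in cs: cv2.imwrite(f'pics/{n}0.png',cs[n]['img'])
Z=dict(housing_rim=60,nozzle_top=153,cover=72,seating_tool=0,handle_top=96,small_tool=0,tray=0,fixture=0,spatula=2,pipe_union=2,dropper=0,vial=0,beaker=0,grad_cylinder=0,wash_bottle=0)
for t,z in Z.items():
    for n,c in cs.items():
        for r in tip_of(t,c)[:2]:
            print(t,n,round(r['confidence'],2),np.array(r['uv']),atz(c,es[n],r['uv'],z))
E
```

```text
[[ 0.  1. -0.]
 [ 1. -0.  0.]
 [ 0. -0. -1.]] -18.700000000000003
housing_rim scene 0.84 [325.2 289.9] [514.4 -55.   60. ]
housing_rim side 0.8 [356.1 259.1] [505.9 -58.5  60. ]
nozzle_top scene 0.46 [284.4 244.1] [486.  53. 153.]
nozzle_top scene 0.26 [318.8 286.3] [ 441.3 -107.2  153. ]
nozzle_top side 0.48 [341.5 240.3] [510.   41.5 153. ]
nozzle_top wrist 0.73 [214.4 142.5] [497.7  58.6 153. ]
nozzle_top wrist 0.25 [228.6 429.2] [ 492.3 -125.5  153. ]
cover scene 0.49 [322.9 287.4] [507.5 -54.2  72. ]
cover side 0.42 [354.4 252.3] [513.1 -68.7  72. ]
cover wrist 0.72 [265.3 274.7] [510.1 -50.9  72. ]
seating_tool scene 0.67 [394.2 339.9] [ 554.5 -238.2    0. ]
seating_tool side 0.83 [397.1 249.5] [ 445.6 -258.8    0. ]
seating_tool side 0.61 [361.9 245.8] [ 543.9 -253.3    0. ]
seating_tool wrist 0.76 [311.4 406.5] [ 544.1 -238.6   -0. ]
seating_tool wrist 0.67 [230.5 428.2] [ 454.2 -269.3    0. ]
handle_top scene 0.93 [379.7 347.4] [ 445.8 -274.6   96. ]
handle_top scene 0.79 [393.5 312.7] [ 540.5 -234.6   96. ]
handle_top side 0.6 [398.8 218.4] [ 443.7 -249.6   96. ]
handle_top
[... 1541 characters left out ...]
5.   7.   0.]
beaker side 0.89 [275.2 292.3] [671.   47.9   0. ]
beaker wrist 0.56 [455.8 138. ] [669.5  45.7   0. ]
beaker wrist 0.49 [187.6 411.1] [ 408.8 -246.3    0. ]
grad_cylinder scene 0.65 [313.2 242. ] [679.9 157.3   0. ]
grad_cylinder side 0.79 [249.4 314.5] [685.5 148.4   0. ]
grad_cylinder wrist 0.24 [262.5 452.2] [ 488.2 -303.8    0. ]
wash_bottle scene 0.88 [405.7 283.6] [ 727.2 -140.7    0. ]
wash_bottle scene 0.62 [236.3 246.4] [507.2 297.1   0. ]
wash_bottle side 0.88 [288.9 251.6] [ 726.  -159.1    0. ]
wash_bottle side 0.68 [340. 242.] [ 610.2 -259.3    0. ]
wash_bottle wrist 0.88 [497.3 328. ] [ 732.  -141.7    0. ]
wash_bottle wrist 0.45 [455.  136.9] [668.7  46.6   0. ]
```

View pics/wrist0.png

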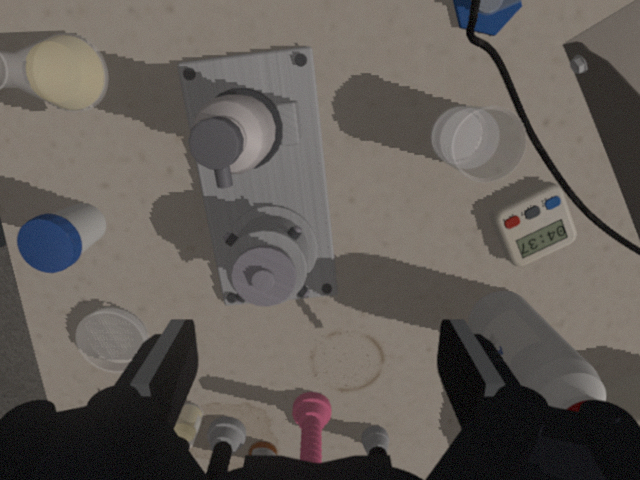

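View pics/scene0.png

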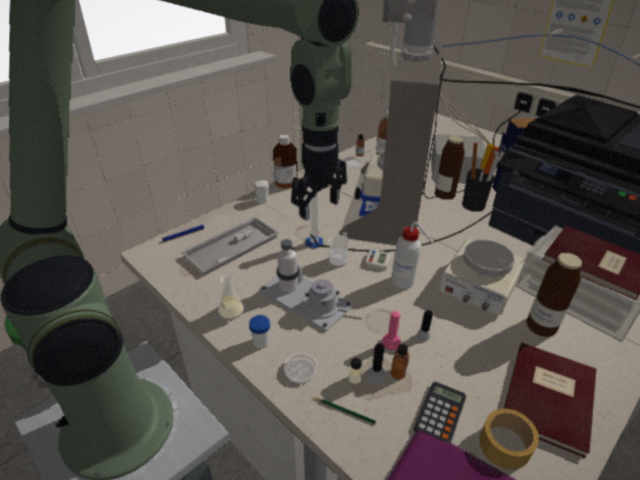

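send_rows(rows="0 14 -13 8 0;0 14 -13 8 0;0 14 -13 8 0;0 14 -13 8 0;0 0 0 0 0;0 0 0 0 0")

```text
time_s: 3.0
position: [498.3, 56.0, 199.6]
orientation: [[-0.001, 1.0, 0.001], [1.0, 0.001, -0.0], [-0.0, 0.001, -1.0]]
contact_force: [0.4, -0.4, -0.5]
opening: 0.001
grasp_force: 0.0
```

Run:
```python
from h import *
np.set_printoptions(precision=1,suppress=True)
o=get_obs();print(o['time_s'],o['position'],o['opening'])
cs={n:camera(n) for n in ['scene','side','wrist']}
es={n:E(c,o) for n,c in cs.items()}
cv2.imwrite('pics/wrist1.png',cs['wrist']['img'])
for t,z in dict(nozzle_top=153,cover=72,housing_rim=60,tray=0,spatula=2,pipe_union=2,fixture=0).items():
    for n,c in cs.items():
        for r in tip_of(t,c)[:2]:
            print(t,n,round(r['confidence'],2),np.array(r['uv']),atz(c,es[n],r['uv'],z))
```

```text
3.0 [498.3  56.  199.6] 0.0014716031669334728
nozzle_top scene 0.45 [283.7 244. ] [485.   54.4 153. ]
nozzle_top side 0.71 [344.1 244.3] [499.   58.6 153. ]
nozzle_top side 0.43 [396.7 251. ] [390.3  57.7 153. ]
nozzle_top wrist 0.75 [310.9 267.4] [496.2  58.8 153. ]
cover scene 0.77 [324.2 287.9] [508.4 -57.5  72. ]
cover scene 0.65 [377.8 347.3] [ 460.2 -260.2   72. ]
cover side 0.75 [356.6 257.8] [500.3 -42.7  72. ]
cover side 0.7 [354.9 253.1] [510.8 -65.   72. ]
housing_rim scene 0.75 [323.7 292.8] [504.8 -59.6  60. ]
housing_rim side 0.91 [353.8 261. ] [508.4 -47.5  60. ]
tray scene 0.73 [234.3 247.5] [500.  296.9   0. ]
tray side 0.63 [301.  382.6] [500.5 307.8   0. ]
spatula side 0.76 [299.5 363.8] [520.6 265.2   2. ]
pipe_union scene 0.66 [304.3 298.9] [498.3   1.7   2. ]
pipe_union scene 0.62 [241.2 236.6] [544.6 323.1   2. ]
pipe_union side 0.75 [299.4 365.5] [519.  269.6   2. ]
pipe_union side 0.64 [272.6 380.6] [548.6 320.9   2. ]
fixture scene 0.68 [304.9 299.8] [498.6  -0.2  -0. ]
fixture side 0.73 [349.2 294.3] [504.    4.1   0. ]
fixture wrist 0.71 [318.3 258.9] [500.4   1.5   0. ]
```

View pics/wrist1.png

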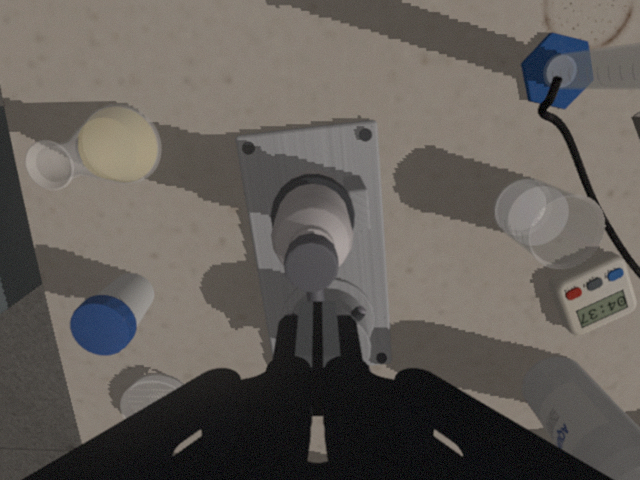

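send_rows(rows="0 3 -2 20 0;0 0 0 18 0;0 0 0 4 0;0 0 0 3 0;0 0 0 3 0;0 0 0 2 0;0 0 0 2 0;0 0 0 0 0")

```text
time_s: 5.0
position: [496.5, 59.0, 147.8]
orientation: [[0.0, 1.0, 0.001], [1.0, -0.0, -0.0], [-0.0, 0.001, -1.0]]
contact_force: [-0.7, 0.2, 5.6]
opening: -0.002
grasp_force: 2.5
```

send_rows(rows="0 0 0 1 0;0 0 0 1 0;0 0 0 0 0")

```text
time_s: 5.3
position: [496.5, 59.0, 146.9]
orientation: [[-0.0, 1.0, 0.002], [1.0, 0.0, -0.0], [-0.0, 0.002, -1.0]]
contact_force: [-4.3, 0.1, 13.5]
opening: 0.0
grasp_force: 6.7
```

send_rows(rows="0 0 0 -10 0;0 0 0 -20 0;0 0 0 -30 0;0 0 0 -10 0;0 -20 0 0 0;0 -40 -5 0 0;40 -40 -8 0 0;40 -40 -8 0 0")

```text
time_s: 6.1
position: [474.7, -82.1, 214.9]
orientation: [[-0.001, 1.0, 0.0], [1.0, 0.001, -0.0], [-0.0, 0.0, -1.0]]
contact_force: [0.9, 0.0, -0.1]
opening: 0.331
grasp_force: 0.0
```

send_rows(rows="45 -40 -8 0 0;45 -40 -8 0 0;45 -40 -8 0 0;45 -40 -1 0 0;45 -29 0 0 0;45 0 0 0 -0.14;45 0 0 0 -0.14;45 0 0 0 -0.14")

```text
time_s: 6.9
position: [449.7, -270.4, 214.5]
orientation: [[-0.412, 0.911, -0.001], [0.911, 0.412, 0.001], [0.001, -0.0, -1.0]]
contact_force: [0.0, -0.2, 0.3]
opening: 0.526
grasp_force: 0.0
```

send_rows(rows="45 0 0 0 -0.14;45 0 0 0 -0.14;45 0 0 0 -0.14;45 0 0 0 -0.13;45 0 0 0 0;45 0 0 0 0")

```text
time_s: 7.5
position: [449.9, -269.9, 214.9]
orientation: [[-0.823, 0.568, -0.0], [0.568, 0.823, 0.0], [0.0, 0.0, -1.0]]
contact_force: [0.6, 0.6, -0.1]
opening: 0.529
grasp_force: 0.0
```

Run:
```python
from h import *
np.set_printoptions(precision=1,suppress=True)
o=get_obs();print(o['time_s'],o['position'],o['joint_positions'],o['contact_force'])
cs={n:camera(n) for n in ['scene','side','wrist']}
es={n:E(c,o) for n,c in cs.items()}
cv2.imwrite('pics/wrist2.png',cs['wrist']['img'])
for t,z in dict(nozzle_top=153,handle_top=96,seating_tool=0,small_tool=0,dropper=0,vial=0,cover=72,housing_rim=60).items():
    for n,c in cs.items():
        for r in tip_of(t,c)[:2]:
            print(t,n,round(r['confidence'],2),np.array(r['uv']),atz(c,es[n],r['uv'],z))
```

```text
7.5 [ 449.9 -269.9  214.9] [-0.7  0.3 -0.3  1.   0.  -0.1] [ 0.6  0.6 -0.1]
nozzle_top scene 0.71 [285.  242.7] [490.5  56.1 153. ]
nozzle_top scene 0.43 [305.  298.5] [ 395.6 -113.6  153. ]
nozzle_top side 0.65 [341.8 243.2] [505.1  54.9 153. ]
handle_top scene 0.79 [397.4 313.7] [ 544.1 -242.3   96. ]
handle_top scene 0.59 [377.  347.9] [ 441.  -271.6   96. ]
handle_top side 0.84 [362.9 216.9] [ 537. -233.   96.]
handle_top side 0.81 [398.4 215.1] [ 449.3 -272.3   96. ]
handle_top wrist 0.68 [314.8 231.3] [ 452.  -272.6   96. ]
handle_top wrist 0.56 [430.3 307.6] [ 542.8 -238.4   96. ]
seating_tool scene 0.7 [376.4 377.1] [ 446.7 -275.4    0. ]
seating_tool scene 0.68 [423.  335.3] [ 612.8 -276.6   -0. ]
seating_tool side 0.69 [396.4 249.7] [ 447.1 -257.     0. ]
seating_tool side 0.53 [361.2 246.2] [ 545.1 -250.2    0. ]
seating_tool wrist 0.91 [402.8 259.9] [ 545.2 -240.8    0. ]
seating_tool wrist 0.72 [315.4 192.5] [ 449.2 -270.7    0. ]
small_tool scene 0.86 [422.1 338.1] [ 604.3 -280.1    0. ]
small_tool scene 0.49 [319.6 286.7] [558.7   8.3   0. ]
small_tool side 0.64 [341.2 240.6] [ 609.8 -269.3    0. ]
small_tool side 0.48 [397.7 247.4] [ 446.6 -272.3    0. ]
dropper scene 0.75 [397.8 370.9] [ 491.6 -297.4    0. ]
dropper wrist 0.88 [311.6 246.9] [ 488.2 -301.7    0. ]
vial scene 0.77 [350.9 381.5] [ 400.2 -245.     0. ]
vial scene 0.16 [398.9 370.9] [ 493.2 -299.1    0. ]
vial side 0.66 [407.4 251.4] [ 416.7 -255.4    0. ]
vial wrist 0.82 [311.1 139.6] [ 410.5 -248.3    0. ]
cover scene 0.52 [321.3 287. ] [505.7 -50.6  72. ]
cover side 0.5 [354.  253.8] [511.8 -60.8  72. ]
cover side 0.36 [342.1 242.5] [ 557.4 -112.3   72. ]
cover wrist 0.6 [636.7 106.1] [507.1 -52.3  72. ]
housing_rim scene 0.6 [320.7 288.9] [509.3 -45.1  60. ]
housing_rim side 0.61 [355.1 261. ] [505.5 -48.4  60. ]
```

View pics/wrist2.png

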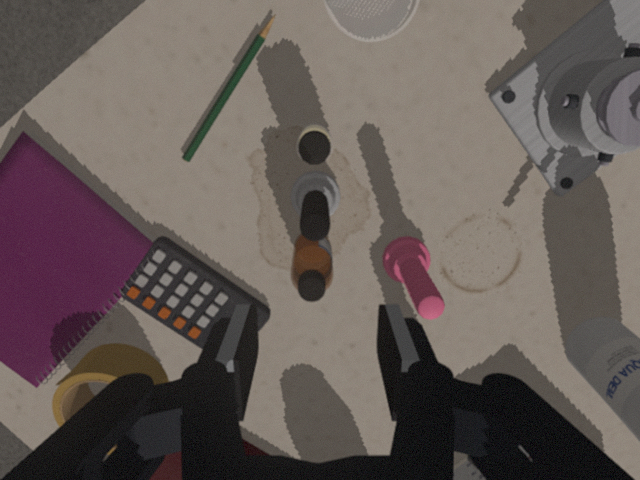

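send_rows(rows="45 -1.5 -1 40 0;45 0 0 45 0;45 0 0 40 0;45 0 0 30 0;45 0 0 17 0;45 0 0 0 0;30 0 0 0 0;15 0 0 0 0", force=60)

```text
time_s: 9.65
position: [451.6, -272.5, 44.6]
orientation: [[-0.825, 0.565, 0.002], [0.565, 0.825, -0.002], [-0.002, -0.0, -1.0]]
contact_force: [0.3, -0.6, -1.0]
opening: 0.221
grasp_force: 58.5
```

send_rows(rows="5 0 0 0 0;5 0 0 0 0;5 0 0 0 0")

```text
time_s: 9.95
position: [451.5, -272.3, 44.5]
orientation: [[-0.825, 0.565, 0.002], [0.565, 0.825, -0.002], [-0.002, -0.0, -1.0]]
contact_force: [-0.3, -0.2, 6.9]
opening: 0.219
grasp_force: 58.7
```

send_rows(rows="5 0 0 -20 0;5 0 0 -40 0;5 0 0 -40 0;5 0 0 -30 0;5 0 0 0 0.14;5 0 0 0 0.14;5 0 0 0 0.14;5 0 0 0 0.14")

```text
time_s: 10.75
position: [450.4, -271.4, 173.3]
orientation: [[-0.393, 0.919, -0.0], [0.919, 0.393, 0.0], [0.0, -0.0, -1.0]]
contact_force: [-0.1, -0.3, -0.9]
opening: 0.215
grasp_force: 58.5
```

send_rows(rows="5 0 0 0 0.14;5 0 0 0 0.14;5 0 0 0 0.13;5 30 15 0 0;5 40 15 0 0;5 40 15 0 0;5 40 13 0 0;5 8 0 0 0")

```text
time_s: 11.55
position: [509.2, -109.9, 173.2]
orientation: [[-0.005, 1.0, 0.0], [1.0, 0.005, 0.002], [0.002, 0.0, -1.0]]
contact_force: [-0.1, -0.9, -0.5]
opening: 0.217
grasp_force: 58.7
```

send_rows(rows="5 0 0 0 0;5 0 0 0 0;5 0 0 0 0")

```text
time_s: 11.85
position: [508.4, -115.0, 173.3]
orientation: [[0.002, 1.0, -0.0], [1.0, -0.002, -0.0], [-0.0, -0.0, -1.0]]
contact_force: [-0.4, -0.2, -2.0]
opening: 0.223
grasp_force: 58.7
```

Run:
```python
from h import *
np.set_printoptions(precision=1,suppress=True)
o=get_obs();print(o['time_s'],o['position'],o['contact_force'],o['opening'])
c=camera('wrist');e=E(c,o)
cv2.imwrite('pics/wrist3.png',c['img'])
for t,z in dict(handle_top=226,seating_tool=130,cover=72,housing_rim=60,nozzle_top=153,fixture=0).items():
        for r in tip_of(t,c)[:2]:
            print(t,round(r['confidence'],2),np.array(r['uv']),atz(c,e,r['uv'],z))
for r in outline_of('cover',c)[:2]:
    m=r['region'].astype(np.uint8);ys,xs=np.nonzero(m);print('outl',r['confidence'],xs.min(),xs.max(),ys.min(),ys.max())
```

```text
11.85 [ 508.4 -115.   173.3] [-0.4 -0.2 -2. ] 0.2227416266808757
handle_top 0.63 [317.  415.6] [ 509.2 -112.1  226. ]
seating_tool 0.7 [318.4 268.8] [ 509.8 -111.5  130. ]
cover 0.58 [316.3 127.4] [508.8 -51.   72. ]
cover 0.33 [317.5 415.8] [ 509.5 -250.5   72. ]
fixture 0.69 [302.5  39.8] [499.3   1.9   0. ]
outl 0.69 272 360 82 173
```

View pics/wrist3.png

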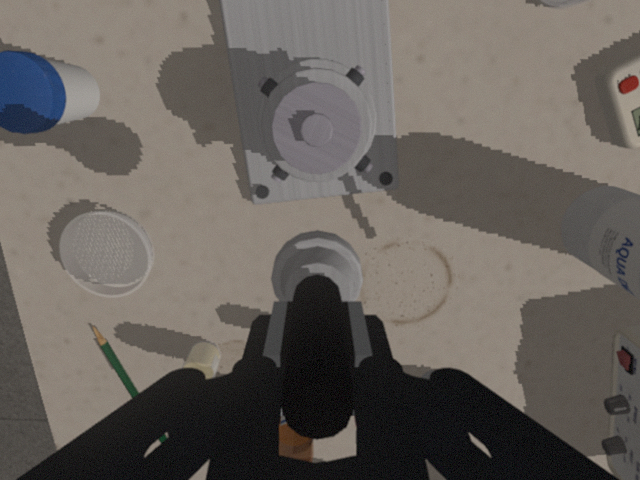

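Run:
```python
from h import *
np.set_printoptions(precision=1,suppress=True)
o=get_obs()
c=camera('wrist');e=E(c,o)
print('boss',atz(c,e,(317,129),83),'flange',atz(c,e,(316,127.5),77))
# project circles for tool hypotheses and flange; compare with extents
t=np.linspace(0,6.28,60)
def circ(x,y,z,r):
    p=np.array([proj(c,e,(x+r*np.cos(a),y+r*np.sin(a),z)) for a in t]);return p.min(0),p.max(0)
print('head low',circ(509.5,-112,129.5,21),'@-115',circ(508.5,-115,129.5,21))
print('flange top',circ(509,-52,77,25),'boss',circ(509,-52,83,9))
cv2.imwrite('pics/crop3.png',cv2.resize(c['img'][60:320,230:400],None,fx=2.3,fy=2.3,interpolation=cv2.INTER_CUBIC))
```

```text
boss [509.3 -49.9  83. ] flange [508.8 -49.6  77. ]
head low (array([273.1, 229.2]), array([361.5, 310.5])) @-115 (array([271.2, 235.4]), array([359.1, 315.9]))
flange top (array([270.8,  83.9]), array([362.1, 177. ])) boss (array([299.6, 115.6]), array([333.2, 149.9]))
```

View pics/crop3.png

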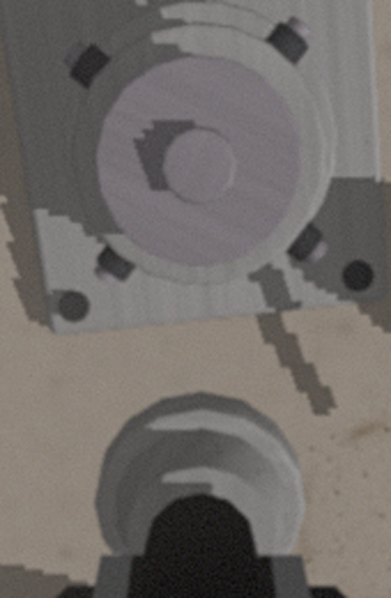

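send_rows(rows="5 20 0 0 0;5 30 0 0 0;5 11 0 0 0;5 0 0 0 0;5 0 0 20 0;5 0 0 15 0;5 0 0 0 0;5 0 0 0 0")

```text
time_s: 13.1
position: [508.7, -53.4, 138.4]
orientation: [[0.001, 1.0, -0.0], [1.0, -0.001, -0.0], [-0.0, -0.0, -1.0]]
contact_force: [-0.3, 0.1, -1.4]
opening: 0.211
grasp_force: 58.8
```

Run:
```python
from h import *
np.set_printoptions(precision=1,suppress=True)
o=get_obs();print(o['position'])
c=camera('side');s=camera('scene');w=camera('wrist')
e=E(c)
a=proj(c,e,(509,-51.5,80)).astype(int);b=proj(s,E(s),(509,-51.5,80)).astype(int);print(a,b)
f=lambda im,p:cv2.resize(im[p[1]-50:p[1]+30,p[0]-40:p[0]+40],(380,380),interpolation=cv2.INTER_CUBIC)
cv2.imwrite('pics/chk.png',np.hstack([f(c['img'],a),f(s['img'],b)]))
we=E(w,o);t=np.linspace(0,6.28,60)
for P in [(509,-52)]:
    p=np.array([proj(w,we,(P[0]+21*np.cos(k),P[1]+21*np.sin(k),o['position'][2]-44.5)) for k in t]);print('head exp',p.min(0),p.max(0))
for r in outline_of('seating_tool',w)[:1]:
    ys,xs=np.nonzero(r['region']);print('head seen',xs.min(),xs.max(),ys.min(),ys.max())
```

```text
[508.7 -53.4 138.4]
[354 252] [322 284]
head exp [272.  229.9] [360.1 310.8]
head seen 332 355 417 457
```

View pics/chk.png

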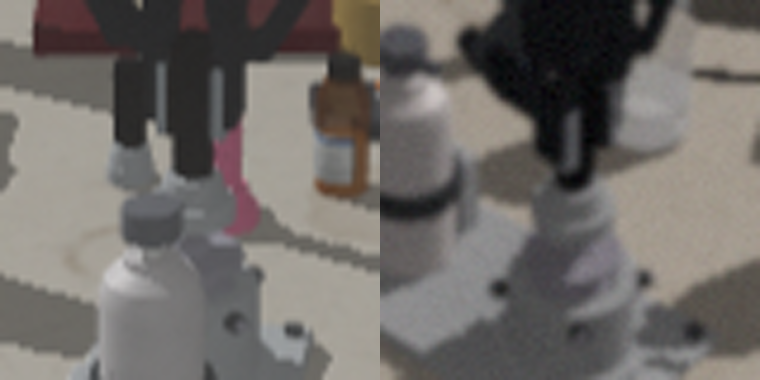

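send_rows(rows="5 0 0 8 0;5 0 0 5 0;5 0 0 2 0;5 0 0 2 0;5 0 0 1 0;5 0 0 0 0")

```text
time_s: 13.9
position: [508.6, -52.6, 120.3]
orientation: [[-0.0, 1.0, -0.0], [1.0, 0.0, 0.0], [0.0, -0.0, -1.0]]
contact_force: [-0.9, 0.4, -0.4]
opening: 0.219
grasp_force: 59.0
```

send_rows(rows="5 0 0 1 0;5 0 0 1 0;5 0 0 0 0")

```text
time_s: 14.2
position: [509.1, -52.7, 118.8]
orientation: [[-0.0, 1.0, 0.001], [1.0, 0.0, -0.0], [-0.0, 0.001, -1.0]]
contact_force: [-1.3, 1.3, 3.2]
opening: 0.217
grasp_force: 59.5
```

send_rows(rows="5 0 0 1 0;5 0 0 0 0;5 0 0 0 0")

```text
time_s: 14.5
position: [509.2, -52.7, 118.0]
orientation: [[-0.0, 1.0, 0.001], [1.0, 0.0, -0.0], [-0.0, 0.001, -1.0]]
contact_force: [-1.6, 1.0, 5.7]
opening: 0.221
grasp_force: 59.8
```

send_rows(rows="5 0 0 1.5 0;5 0 0 1.5 0;5 0 0 1.5 0;5 0 0 1.5 0;5 0 0 0 0")

```text
time_s: 15.0
position: [508.3, -52.5, 110.6]
orientation: [[-0.0, 1.0, -0.001], [1.0, 0.0, 0.0], [0.0, -0.001, -1.0]]
contact_force: [0.4, 0.1, -2.1]
opening: 0.217
grasp_force: 58.9
```

send_rows(rows="5 0 0 1 0;5 0 0 1 0;5 0 0 1 0;5 0 0 0 0")

```text
time_s: 15.4
position: [508.7, -52.6, 109.4]
orientation: [[-0.0, 1.0, 0.0], [1.0, 0.0, -0.0], [-0.0, 0.0, -1.0]]
contact_force: [-4.3, 0.0, 11.3]
opening: 0.218
grasp_force: 60.3
```

send_rows(rows="5 0 0 -10 0;5 0 0 -35 0;5 0 0 -40 0;5 0 0 -30 0;5 0 0 0 0;5 0 0 0 0")

```text
time_s: 16.0
position: [509.1, -52.8, 223.8]
orientation: [[0.0, 1.0, 0.002], [1.0, -0.0, -0.0], [-0.0, 0.002, -1.0]]
contact_force: [0.0, -0.3, -1.5]
opening: 0.217
grasp_force: 58.9
```

send_rows(rows="5 30 0 0 0;5 45 0 0 0;5 45 -5 0 0;5 45 -10 0 0;5 45 -10 0 0;5 45 -10 0 0;5 42 0 0 0;5 0 0 0 0")

```text
time_s: 16.8
position: [472.1, 248.4, 221.4]
orientation: [[-0.007, 1.0, -0.003], [1.0, 0.007, 0.001], [0.001, -0.002, -1.0]]
contact_force: [0.7, -0.3, -1.3]
opening: 0.218
grasp_force: 58.9
```

```bash
cat > tr.py <<'E'
from h import *
import sys
np.set_printoptions(precision=1,suppress=True)
o=get_obs();print(o['time_s'],o['position'],o['opening'])
cs={n:camera(n) for n in ['wrist','side','scene']}
es={n:E(c,o) for n,c in cs.items()}
cv2.imwrite(f'pics/{sys.argv[1]}.png',cs['wrist']['img'])
b=o['position'][2]-44.5
for t,z in dict(handle_top=b+96,seating_tool=b,tray=2,spatula=2,pipe_union=2,cover=60).items():
    for n,c in cs.items():
        for r in tip_of(t,c)[:1]:
            print(t,n,round(r['confidence'],2),np.array(r['uv']),atz(c,es[n],r['uv'],z))
c=cs['wrist']
for t,z in dict(tray=18,pipe_union=12,spatula=6).items():
    for r in outline_of(t,c)[:1]:
        k=max(cv2.findContours(r['region'].astype(np.uint8),0,2)[0],key=cv2.contourArea)
        q=cv2.boxPoints(cv2.minAreaRect(k));print(t,r['confidence'],[ (p,atz(c,es['wrist'],p,z)[:2]) for p in q])
E
python3 tr.py wrist4
```

```text
16.8 [472.1 248.4 221.4] 0.2176518209510264
handle_top wrist 0.81 [315.8 416.2] [472.6 249.9 272.9]
handle_top side 0.78 [323.3 225.7] [476.1 243.  272.9]
handle_top scene 0.76 [394.1 310.3] [ 396.4 -326.   272.9]
seating_tool wrist 0.98 [319.1 270.3] [473.7 250.6 176.9]
seating_tool side 0.88 [326.3 280.8] [470.6 249.7 176.9]
seating_tool scene 0.85 [228.9 206.5] [469.  245.6 176.9]
tray wrist 0.67 [350.3 125.5] [499.3 305.    2. ]
tray side 0.63 [300.3 381.5] [501.7 307.7   2. ]
tray scene 0.61 [232.3 247. ] [495.9 300.6   2. ]
spatula wrist 0.58 [368.4 171.8] [516.  266.6   2. ]
spatula side 0.59 [297.3 363.6] [524.7 266.    2. ]
pipe_union wrist 0.74 [411.1 114.5] [549.1 314.5   2. ]
pipe_union side 0.63 [274.4 376.2] [550.4 309.7   2. ]
pipe_union scene 0.63 [244.8 237.3] [550.1 312.8   2. ]
cover side 0.41 [354.9 257.5] [510.9 -65.6  60. ]
cover scene 0.73 [323.6 290.8] [509.5 -54.6  60. ]
tray 0.74 [(array([179.9, 195.7], dtype=float32), array([357.8, 248.3])), (array([183. ,  43.7], dtype=float32), array([370.4, 365.9])), (array([524.2,  50.6], dtype=float32), array([628.9, 364. ])), (array([521.1, 202.6], dtype=float32), array([644.5, 245. ]))]
pipe_union 0.81 [(array([377.6, 126.9], dtype=float32), array([520.6, 304.9])), (array([378.3,  98.6], dtype=float32), array([520. , 326.8])), (array([445.5, 100.2], dtype=float32), array([573.6, 326.3])), (array([444.8, 128.5], dtype=float32), array([575.1, 304.4]))]
spatula 0.75 [(array([260.7, 175.1], dtype=float32), array([424.5, 263.8])), (array([261.3, 161.8], dtype=float32), array([425.3, 275. ])), (array([474.3, 170.7], dtype=float32), array([605.6, 269.4])), (array([473.8, 183.9], dtype=float32), array([606.5, 258. ]))]
```

View pics/wrist4.png

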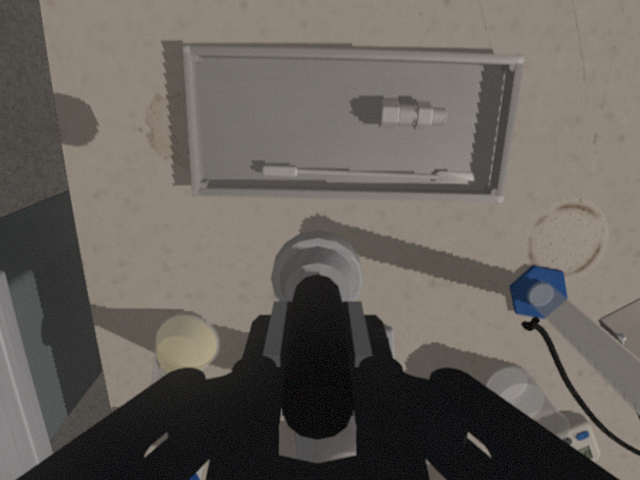

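send_rows(rows="5 30 -12 0 0;5 32 -11 0 0;5 0 0 40 0;5 0 0 45 0;5 0 0 40 0;5 0 0 30 0;5 0 0 10 0;5 0 0 0 0")

```text
time_s: 18.8
position: [449.8, 305.9, 57.2]
orientation: [[-0.0, 1.0, -0.003], [1.0, 0.0, -0.001], [-0.001, -0.003, -1.0]]
contact_force: [-0.0, -0.8, -0.4]
opening: 0.219
grasp_force: 58.9
```

send_rows(rows="5 0 0 3 0;5 0 0 2 0;5 0 0 0 0;5 0 0 0 0")

```text
time_s: 19.2
position: [451.3, 306.6, 54.2]
orientation: [[0.0, 1.0, 0.001], [1.0, -0.0, 0.001], [0.001, 0.001, -1.0]]
contact_force: [-0.1, 0.9, -1.1]
opening: 0.219
grasp_force: 58.9
```

send_rows(rows="5 0 0 3 0;5 0 0 2 0;5 0 0 1 0;5 0 0 0 0;5 0 0 0 0")

```text
time_s: 19.7
position: [450.6, 306.3, 47.2]
orientation: [[0.0, 1.0, -0.0], [1.0, -0.0, -0.0], [-0.0, -0.0, -1.0]]
contact_force: [-0.8, 0.1, -1.0]
opening: 0.22
grasp_force: 58.9
```

```bash
python3 tr.py wrist5
```

```text
19.7 [450.6 306.3  47.2] 0.21966963315295684
handle_top wrist 0.87 [318.8 416.7] [451.9 307.7  98.7]
handle_top side 0.63 [361.5 215.7] [ 541.1 -233.8   98.7]
handle_top scene 0.58 [393.1 314.4] [ 533.7 -238.5   98.7]
seating_tool wrist 0.76 [318.5 270.2] [452.1 308.5   2.7]
seating_tool side 0.78 [362.2 247.2] [ 539.3 -239.5    2.7]
seating_tool scene 0.66 [217.4 252.8] [449.4 307.6   2.7]
tray wrist 0.68 [414.6 276.2] [498.4 305.1   2. ]
tray side 0.95 [302.7 382.6] [496.8 308.9   2. ]
tray scene 0.61 [232.2 245.9] [498.8 305.    2. ]
spatula wrist 0.85 [441.6 343.9] [515.3 267.1   2. ]
spatula side 0.74 [297.8 365.6] [521.7 270.7   2. ]
pipe_union wrist 0.59 [520.7 258.1] [548.9 314.5   2. ]
pipe_union side 0.85 [273.1 378. ] [550.6 314.6   2. ]
pipe_union scene 0.41 [245.3 238.4] [547.8 307.4   2. ]
cover side 0.63 [408.7 252.2] [ 394.6 -130.9   60. ]
cover scene 0.63 [323.5 290. ] [511.3 -52.5  60. ]
tray 0.76 [(array([111.5, 389.9], dtype=float32), array([349.6, 250.2])), (array([115. , 154.5], dtype=float32), array([369.7, 365.7])), (array([642.5, 162.5], dtype=float32), array([586.1, 363.3])), (array([638.9, 397.8], dtype=float32), array([616. , 243.8]))]
pipe_union 0.56 [(array([464.4, 284.3], dtype=float32), array([519.3, 305.5])), (array([465.6, 239.1], dtype=float32), array([517.3, 327.6])), (array([590.7, 242.3], dtype=float32), array([575.1, 326.1])), (array([589.6, 287.5], dtype=float32), array([579.4, 303.5]))]
spatula 0.61 [(array([391., 340.], dtype=float32), array([488.3, 272.1])), (array([614., 340.], dtype=float32), array([603.6, 270.8])), (array([614., 357.], dtype=float32), array([606.2, 260.5])), (array([391., 357.], dtype=float32), array([488.9, 262.1]))]
```

Touch the floor gently, then release in small steps.

send_rows(rows="5 0 0 0.7 0;5 0 0 0.7 0;5 0 0 0 0")

```text
time_s: 21.2
position: [450.7, 306.4, 46.1]
orientation: [[-0.0, 1.0, 0.0], [1.0, 0.0, 0.0], [0.0, 0.0, -1.0]]
contact_force: [-1.0, -0.6, 2.7]
opening: 0.216
grasp_force: 59.5
```

send_rows(rows="22 0 0 0 0;26 0 0 0 0;32 0 0 0 0;45 0 0 0 0;45 0 0 0 0;45 0 0 0 0;45 0 0 -10 0;45 0 0 -30 0")

```text
time_s: 22.0
position: [448.6, 305.2, 84.4]
orientation: [[0.0, 1.0, -0.005], [1.0, -0.0, -0.002], [-0.002, -0.005, -1.0]]
contact_force: [0.9, 0.3, -0.4]
opening: 0.524
grasp_force: 0.0
```

send_rows(rows="45 0 0 -45 0;45 0 0 -45 0;45 0 0 -40 0;45 -40 0 0 0;45 -40 0 0 0;45 0 0 0 0;45 0 0 0 0")

```text
time_s: 22.7
position: [450.9, 225.9, 216.8]
orientation: [[0.002, 1.0, 0.001], [1.0, -0.002, 0.001], [0.001, 0.001, -1.0]]
contact_force: [-1.1, 0.8, 0.1]
opening: 0.528
grasp_force: 0.0
```

```bash
python3 tr.py wrist6
python3 - <<'E'
from h import *
im=cv2.imread('pics/wrist6.png');s=camera('scene')['img'];a=cv2.resize(s[250:340,270:370],(533,480),interpolation=cv2.INTER_CUBIC)
cv2.imwrite('pics/fin.png',cv2.resize(np.hstack([im,a]),(800,327)))
E
```

```text
22.7 [450.9 225.9 216.8] 0.5277673228107529
handle_top wrist 0.98 [314.1  93.8] [451.1 308.6 268.3]
handle_top side 0.74 [328.7 343.3] [372.9 517.  268.3]
handle_top scene 0.69 [394.1 312.8] [ 395.8 -327.1  268.3]
seating_tool wrist 0.94 [316.8  92. ] [451.7 308.9 172.3]
seating_tool side 0.77 [329.4 390.9] [385.1 484.  172.3]
seating_tool scene 0.69 [391.5 342.3] [ 415.7 -318.3  172.3]
tray wrist 0.62 [376.   96.7] [499.2 305.2   2. ]
tray side 0.89 [303.6 382.9] [495.  309.1   2. ]
tray scene 0.73 [232.  246.1] [497.8 304.6   2. ]
spatula wrist 0.77 [395.6 147. ] [517.1 265.3   2. ]
spatula side 0.77 [297.7 363.9] [523.7 266.5   2. ]
spatula scene 0.57 [211.8 226.5] [511.9 427.6   2. ]
pipe_union wrist 0.88 [438.8  86.7] [549.2 313.2   2. ]
pipe_union side 0.85 [274.8 379.3] [546.3 316.7   2. ]
pipe_union scene 0.7 [243.3 236.3] [550.  319.9   2. ]
cover side 0.55 [353.4 257.5] [514.3 -64.5  60. ]
cover scene 0.66 [322.8 289.9] [510.4 -51.   60. ]
tray 0.84 [(array([201.8, 170.1], dtype=float32), array([359., 249.])), (array([204.2,  10.7], dtype=float32), array([369.9, 365.9])), (array([556.3,  16. ], dtype=float32), array([628.7, 364.4])), (array([553.9, 175.4], dtype=float32), array([646.2, 245.2]))]
pipe_union 0.61 [(array([404.6,  97.8], dtype=float32), array([520.2, 304.6])), (array([405.5,  66.7], dtype=float32), array([519.6, 327.5])), (array([475.6,  68.7], dtype=float32), array([574. , 326.6])), (array([474.7,  99.8], dtype=float32), array([575.7, 303.6]))]
spatula 0.74 [(array([284.7, 148.5], dtype=float32), array([425.4, 264.5])), (array([285.1, 136.4], dtype=float32), array([426. , 274.2])), (array([503.2, 144.3], dtype=float32), array([605.6, 268.5])), (array([502.8, 156.4], dtype=float32), array([606.5, 258.6]))]
```

View pics/fin.png

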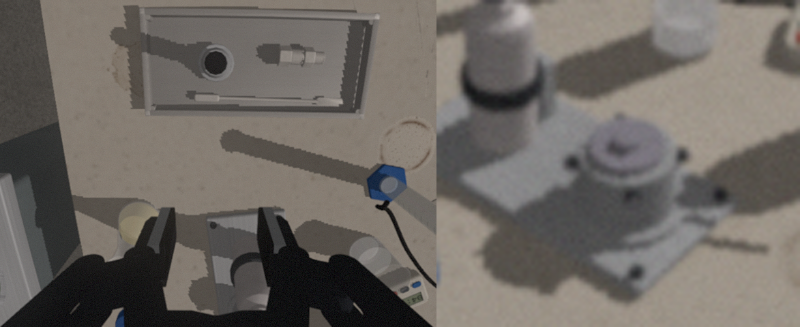

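The tool stands upright in the tray at about (216,62), clear of the pipe fitting and spatula. The cover sits flat on the rim.

```bash
python3 -c "
from cell import *
print(close_job())"
```

```text
the job is handed in; nothing more can be done
None
```

I handed the job in at about 23 s: nozzle cap pressed down and released, cover snapped home with the large tool, and that tool left standing upright in the tray; the hand-in call returned no verdict, so these results rest on the force readings and camera views.

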